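# Check the thickness of a plaster mould slab on the height gauge

## Robot

A 6-joint arm with a two-finger parallel gripper is mounted at the origin on the work surface. World frame = base frame: x ahead of the robot, y to its left, z up, the work surface at z = 0. Lengths are in m, angles in rad, forces in N, time in s.
With the tool pointing down it reaches from about 0.35 to 0.85 m from the base axis. Payload 8.1 kg.
Tool frame: the origin (TCP) lies midway between the tips of the shut fingers; the grasp point (between the pads) lies bot.grasp_offset behind it (bot.grasp_offset is the distance from the TCP to the grasp point, in m); y points along the fingers, z is the direction in which the jaws open and shut, and the axes are right-handed (so a half turn about y gives the same grasp; the last joint's range is limited). The gripper opens to 93 mm and grips with 3 to 60 N. Pads are 15 mm wide; open, the fingers measure 128 mm over their backs; the gripper's body (75 mm by 188 mm) begins 65 mm behind the grasp point.
Start: joints at [-1.249, 0.13, 1.488, -0, 1.523, -0.085], TCP at [0.237, -0.551, 0.219] pointing down, gripper open.
Joint ranges: [-2.96, 2.96], [-0.89, 2.26], [0.02, 2.5], [-1.34, 4.48], [0, 2.73], [-2.66, 2.66]. Speed limits (rad/s): [2.39, 2.39, 2.79, 3.14, 3.14, 3.14].

## Interface

Orientations are given as [roll, pitch, yaw] about the fixed x, y, z axes, in that order (R = Rz(yaw) Ry(pitch) Rx(roll)).
In Python, from cell import bot, viewer, workorder gives the robot as it stands.
- The arm moves only by the shell command python3 -m inch 'ROWS'. ROWS is JSON, a list of rows, each a list of 7 numbers: the finger opening in mm, from 0 to 93, then the shift along the world's x, y, z in mm, then the turn, a rotation vector about the world's x, y, z in degrees. A call has 1 to 10 rows; each row shifts and turns the commanded pose from where the row before left it; what a row does not reach is not made up. A row lasts 1/8 s, in which the tool goes at most 62.5 mm and 10.7 degrees, less where a joint would pass 70% of its speed; a pose out of reach is approached as far as the arm can. A call is refused whole if a number of a shift passes 62.5 or a number of a turn 10.7, either way. A call with a gripper value outside its range is refused whole. The fingers move at their own pace and stop on an object; the grip force is fixed at half the most. Time passes only in rows, so rows that do not move let the fingers close. It gives the time, the measured TCP pose, the force and the opening at its end, in the units of the state.
- bot.get_state(): the state, without advancing time (a new reading comes with each control period).
- viewer.snapshot(name): name is "scene" or "top" or "wrist"; returns the picture (420x560x3 uint8, red, green, blue); there is no depth.
- viewer.get_calibration(name): a dict with "mtx" (3x3 intrinsics, pixels), "rvec" (rotation vector, rad) and "tvec" (3), from world to camera coordinates, as OpenCV has them. Camera axes: x right, y down, z forward; pixel columns grow to the right and rows downward; lengths in m; the calibration is good to about 2 mm. A picture is of the moment at which its call begins: read the wrist's pose just before it. get_calibration takes no time and is no camera call; for the wrist camera it gives the pose at the moment of the call.
- workorder.sign_off(): hands the job in, once; it reports no verdict.
The state is a dict: "time_s": time; "joints": joint angles; "dq": joint speeds; "tau": joint torques, N m; "tool_pos": TCP position; "eef_rot": TCP orientation; "force": force on the tool from outside, world axes, zero at the start; "moment": the same for the moment, N m; "grip_width": finger opening in m.
Only numpy, scipy, OpenCV 4.12 (cv2) and the standard library are available. Lean on these libraries where they do the work, as an engineer would, in place of code of your own. Each camera call takes 0.05 s, during which the arm holds its last target. There are 200 camera calls.

## Task

Take the green-banded plaster slab out of the drying rack and lay it flat on the black rubber mat, let go, then take it again by one end and put it flat on the grey base of the height gauge so that its green band lies under the raised foot. With the slab let go, gently lower the gauge by its black knob until its sprung foot rests on the slab and is pushed in by about half of its 10 mm spring travel, never to its stop, and leave the gauge standing so. Do not disturb the other slabs or the things on the table.

Things in the scene. Friction and masses are not known exactly. Their poses are not given: they have to be found in the camera images.
- slab_green: Cream plaster slab 140 x 24 x 60 mm (x, y, z; the 24 mm is nominal, it is what the gauge checks), standing on its long edge in the rack, a 22 mm wide green band round the middle of its length; about 0.24 kg. Origin: middle of the edge it stands on at the start, z up. y is normal to its large faces: vertical when it lies flat, either face up.
- green_center (a point): Centre of the green-banded slab's volume (30 mm from the origin along its z).
- rack: Fixed wooden drying rack: board 170 x 200 x 12 mm, origin at its underside centre; three slots along its x, at y = -64, 0 and +64 mm, each between two rails 30 mm high above the table with 28 mm between them. A slab stands 60 mm high on the board (top 72 mm above the table).
- mat: Fixed black rubber mat 210 x 180 x 4 mm (x, y, z), origin at its underside centre.
- gauge: Fixed height gauge stand. Origin on the table under the foot's axis. Its grey base is 12 mm thick, 180 mm long (x, from -90 to +90 mm) and reaches from y = -60 to +125 mm; the round column (24 mm diameter, 280 mm high, with a yellow scale strip) stands at y = +100 mm; it is open on the other three sides.
- anvil (a point): Point on the top of the gauge's grey base straight under the foot.
- carriage (a joint): Height of the blue carriage on the column, in m: 0 when the relaxed foot would just touch the base, growing upward to 0.115. It stays where it is left (about 9 N of friction to move it). Its blue arm, 28 mm wide, 18 mm high, reaches from the column to 13 mm past the foot's axis, underside 45 mm above the relaxed foot face.
- foot (a joint): How far the sprung foot is pushed up into the carriage, in m: 0 relaxed, 0.010 fully in (stop). About 0.8 N per mm.
- foot_face (a point): Middle of the underside of the round steel foot, 20 mm in diameter, 6 mm high, on a thin brass stem.
- knob_grip (a point): Grip point on the axis of the upright black knob (24 mm diameter, 40 mm tall, from 63 to 103 mm above the relaxed foot face) on the carriage's arm straight above the foot; the point lies 15 mm below the knob's top.
- slab_red: Bystander: slab like the green one but with a red band, standing in the rack. Origin as for the green slab.
- slab_blue: Bystander: slab with a blue band, standing in the rack. Origin as for the green slab.
- jug: Bystander: white bottle, 80 mm diameter, 170 mm tall; origin at its underside.
- bowl: Bystander: yellow bowl, 120 mm diameter, 60 mm tall; origin at its underside.
- mould: Bystander: two-part plaster mould 90 x 70 x 70 mm; origin at its underside.
- brush: Bystander: brush lying on the table; origin at its underside.
- mug: Bystander: blue mug, 76 mm diameter, 85 mm tall; origin at its underside.

How it is judged:
On the way, in this order (a step that is already met when the one before it is completed fails the run):
1. the green slab lies flat on the rubber mat, let go (angle between slab_green's own z axis and vertical between 1.48 and 1.66 rad and angle between slab_green's own x axis and vertical between 1.48 and 1.66 rad and contact force between the fingers and slab_green below 0.1 N and linear speed of slab_green below 0.03 m/s and contact force between slab_green and mat above 0.3 N), for 0.3 s.
2. the green slab lies flat on the gauge's base, let go, its middle under the foot, which is still raised (carriage above 50 mm) (angle between slab_green's own z axis and vertical between 1.48 and 1.66 rad and angle between slab_green's own x axis and vertical between 1.48 and 1.66 rad and contact force between slab_green and gauge above 0.3 N and z of green_center in the frame of anvil below 0.02 m and x of foot_face in the frame of slab_green between -0.035 and 0.035 m and z of foot_face in the frame of slab_green between 0.012 and 0.048 m and contact force between the fingers and slab_green below 0.1 N and linear speed of slab_green below 0.03 m/s and value of joint carriage above 0.05 m), for 0.2 s.
At the end, for the whole second after the job is handed in: the green slab lies flat (within 5 degrees) on the gauge's base, let go and at rest; the foot's axis passes within 35 mm of the slab's middle along its length and within 18 mm across; the foot presses on the slab and is pushed in by 2.5 to 7.8 mm, and the carriage stands still (angle between slab_green's own z axis and vertical between 1.48 and 1.66 rad and angle between slab_green's own x axis and vertical between 1.48 and 1.66 rad and contact force between slab_green and gauge above 0.3 N and z of green_center in the frame of anvil below 0.02 m and x of foot_face in the frame of slab_green between -0.035 and 0.035 m and z of foot_face in the frame of slab_green between 0.012 and 0.048 m and contact force between the fingers and slab_green below 0.1 N and linear speed of slab_green below 0.03 m/s and value of joint foot between 0.0025 and 0.0078 m and contact force between foot and slab_green above 0.5 N and velocity of joint carriage between -0.004 and 0.004 m/s); the robot touches nothing.
It fails at once if another slab or a bystander is moved by more than 25 mm (distance of any of slab_red, slab_blue, jug, bowl, mould, brush, mug from where it was at the start of the episode above 0.025 m).
It fails at once if the sprung foot is driven in to its stop (more than 9.6 mm) (value of joint foot above 0.0096 m).
It also fails if it takes over 72 s, if anything falls off the work surface, if the arm or the gripper's body presses on something with over 40 N, if the wrist force passes 120 N, or if a joint passes its speed limit or range.

## Working session

There is one attempt and no reset: what is moved stays moved. The work goes in short steps, Python scripts to look and compute and a shell command to move; the robot and the scene stay as the last step left them, time stands still between calls to the robot, and variables do not carry over. Pictures are saved under pics/ and viewed, about 8 in all and at most 12, crops included, and the job is handed in when it is done.

```bash
ls; mkdir -p pics; python3 - <<'E'
from cell import bot, viewer, workorder
import cv2, numpy as np
s=bot.get_state(); print(s, bot.grasp_offset)
for n in ("scene","top"):
    im=viewer.snapshot(n); cv2.imwrite(f"pics/{n}0.png",im[:,:,::-1])
    c=viewer.get_calibration(n); print(n,c)
print(viewer.get_calibration("wrist"))
E
```

```text
pics
{'time_s': 0.0, 'joints': array([-1.24941430e+00,  1.31179304e-01,  1.48927906e+00, -2.27117292e-05,
        1.52300062e+00, -8.53863975e-02]), 'dq': array([ 6.65788432e-04, -9.25916654e-04, -5.75672029e-04, -4.52940209e-04,
       -9.19091069e-04,  7.07814986e-05]), 'tau': array([ 2.24510381e-04, -5.59831023e+01, -4.91763604e+01,  7.67849805e-02,
        3.51759593e-02, -1.73142753e-04]), 'tool_pos': array([ 0.23722386, -0.55048605,  0.21757674]), 'eef_rot': array([-1.57265780e+00,  1.36564748e-04, -2.73482325e+00]), 'force': array([-0.09932985,  0.16341387, -0.53563926]), 'moment': array([ 0.03338022, -0.01764111,  0.04881954]), 'grip_width': 0.09268952691299938} 0.0188
scene {'mtx': array([[418.71711912,   0.        , 281.91355206],
       [  0.        , 418.71711912, 211.48929655],
       [  0.        ,   0.        ,   1.        ]]), 'rvec': array([ 1.3976105 ,  2.28732342, -0.772531  ]), 'tvec': array([ 0.28473367, -0.32152009,  1.80776761])}
top {'mtx': array([[542.83772936,   0.        , 277.71826316],
       [  0.        , 542.83772936, 203.20765687],
       [  0.        ,   0.        ,   1.        ]]), 'rvec': array([ 2.09455726, -2.12503601,  0.21952458]), 'tvec': array([-0.01279558,  0.57732892,  1.68931789])}
{'mtx': array([[296.6718779 ,   0.        , 276.70714467],
       [  0.        , 296.6718779 , 208.44704058],
       [  0.        ,   0.        ,   1.        ]]), 'rvec': array([-2.45130912,  1.61323971,  0.19659154]), 'tvec': array([-0.60009438, -0.02793705,  0.38897438])}
```

View pics/top0.png

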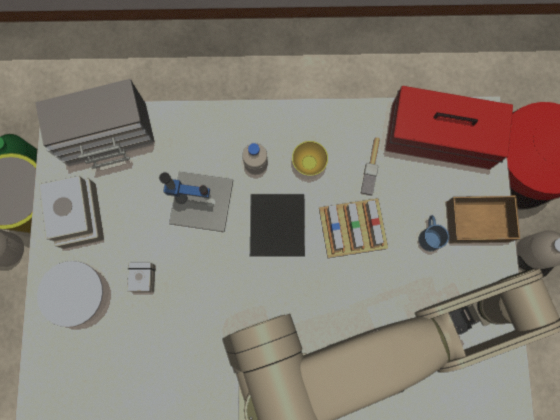

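View pics/scene0.png

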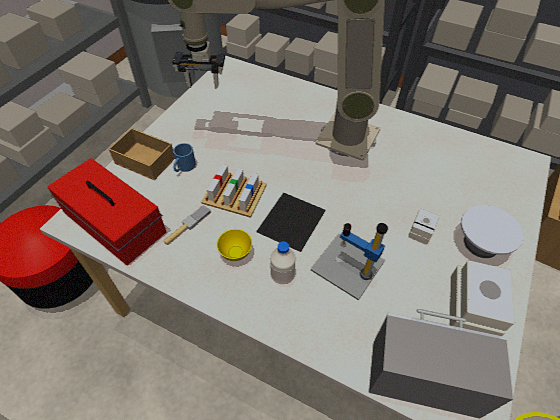

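The top view shows the rack at (353,228) with the green slab in the middle slot (355,224), the mat at (277,225) and the gauge base at (202,202). The gauge column is at (167,180) and its knob at (205,192). The scene view agrees. Next I measure these.

```bash
cat > h.py <<'E'
import cv2, numpy as np
from cell import bot, viewer
def ray(n,uv,c=None):
    c=c or viewer.get_calibration(n); R=cv2.Rodrigues(c["rvec"])[0]
    d=R.T@np.linalg.inv(c["mtx"])@[uv[0],uv[1],1.]; o=-R.T@c["tvec"]; return o,d
def onz(n,uv,z,c=None):
    o,d=ray(n,uv,c); return (o+d*(z-o[2])/d[2])
def proj(n,P,c=None):
    c=c or viewer.get_calibration(n)
    return cv2.projectPoints(np.array(P,float).reshape(-1,1,3),c["rvec"],c["tvec"],c["mtx"],None)[0][:,0]
E
python3 - <<'E'
from h import *
im=cv2.imread("pics/top0.png"); hsv=cv2.cvtColor(im,cv2.COLOR_BGR2HSV)
def blobs(m,roi,name,z,k=3):
    x0,y0,x1,y1=roi; mm=np.zeros_like(m); mm[y0:y1,x0:x1]=m[y0:y1,x0:x1]
    for c in sorted(cv2.findContours(mm,cv2.RETR_EXTERNAL,cv2.CHAIN_APPROX_NONE)[0],key=cv2.contourArea)[::-1][:k]:
        if cv2.contourArea(c)<8: continue
        r=cv2.minAreaRect(c); P=np.array([onz("top",p,z)[:2] for p in cv2.boxPoints(r)])
        e=P[1]-P[0]; f=P[2]-P[1]
        print(name,np.round(r[0],1),"c",np.round(P.mean(0),4),"L",np.round([np.linalg.norm(e),np.linalg.norm(f)],3),"ang",np.round(np.degrees([np.arctan2(e[1],e[0]),np.arctan2(f[1],f[0])]),1))
H,S,V=cv2.split(hsv)
blobs(((V<60)*255).astype(np.uint8),(240,185,315,265),"mat",.004,1)
blobs(((H>40)&(H<85)&(S>90)*1).astype(np.uint8)*255,(315,190,395,260),"green",.072)
blobs(((H>12)&(H<32)&(S>90)&(V>90)).astype(np.uint8)*255,(315,190,395,260),"rackwood",.012)
blobs(((S<90)&(V>140)).astype(np.uint8)*255,(322,198,388,254),"slabs",.072,6)
blobs(((H>95)&(H<130)&(S>120)).astype(np.uint8)*255,(150,165,225,230),"bluearm",.15)
print("cols",im[215,190],im[192,205],im[180,167],im[224,355],im[300,200])
o=lambda a:cv2.resize(a,None,fx=5,fy=5,interpolation=cv2.INTER_CUBIC)
a=o(im[165:240,150:240]); b=o(im[190:265,310:400])[:, :350]
s=cv2.imread("pics/scene0.png")
cv2.imwrite("pics/crop1.png",np.hstack([a,b]))
cv2.imwrite("pics/crop2.png",cv2.resize(s[160:300,195:395],None,fx=4,fy=4,interpolation=cv2.INTER_CUBIC))
E
```

```text
mat [277. 225.] c [ 0.5168 -0.0177] L [0.174 0.201] ang [-90.9 178.6]
green [355.5 224. ] c [ 0.5035 -0.2671] L [0.022 0.013] ang [-90.8 177.4]
rackwood [339.7 229.5] c [ 0.4972 -0.2232] L [0.107 0.166] ang [ -80.4 -172.3]
rackwood [365.9 225. ] c [ 0.5108 -0.3095] L [0.045 0.162] ang [ -74.5 -166.9]
slabs [354.5 225.5] c [ 0.4997 -0.2638] L [0.208 0.177] ang [-90.9 176.8]
slabs [340.8 237.9] c [ 0.4599 -0.2188] L [0.042 0.06 ] ang [ -81.3 -172.9]
slabs [325.5 242.5] c [ 0.4459 -0.17  ] L [0.067 0.022] ang [ -1.8 -90.8]
slabs [323.5 222.5] c [ 0.5099 -0.1657] L [0.01  0.042] ang [-90.8 178.2]
slabs [348.1 249.8] c [ 0.4217 -0.2403] L [0.016 0.014] ang [ -28.5 -117.8]
bluearm [189.8 189.9] c [0.6039 0.2484] L [0.025 0.067] ang [ -7.2 -99.8]
bluearm [176. 187.] c [0.6138 0.2911] L [0.012 0.038] ang [ -90.9 -178.6]
cols [123 128 128] [40 42 55] [47 49 50] [ 88 140  81] [154 160 159]
```

View pics/crop1.png

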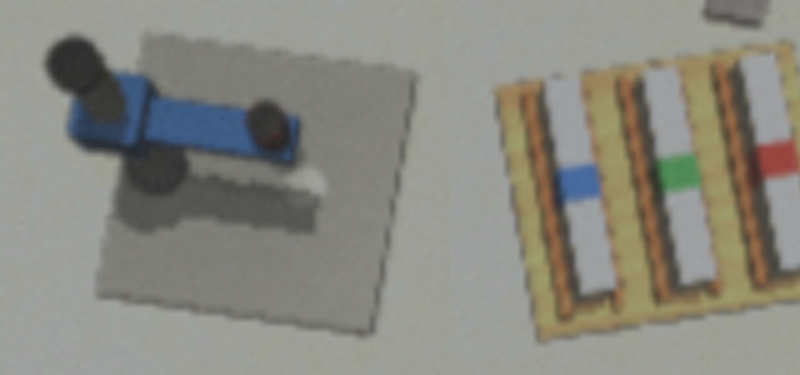

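View pics/crop2.png

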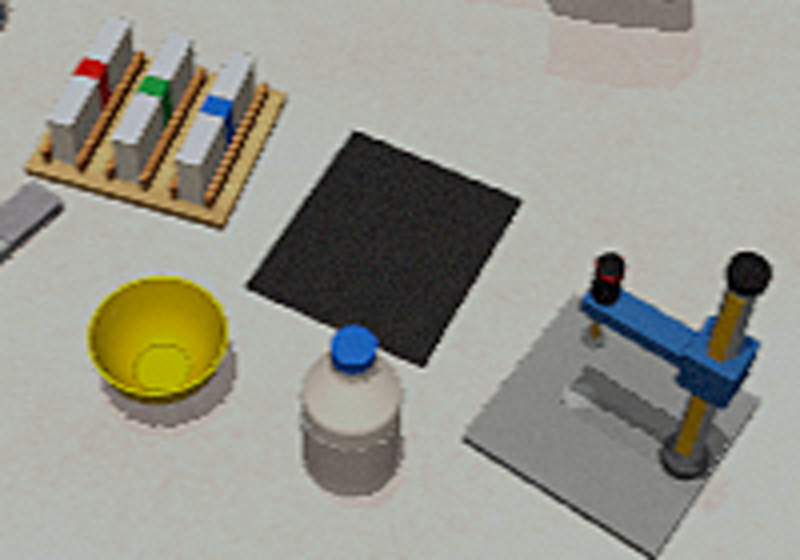

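The crops show clean corners for the gauge base, the green slab's top and the arm. The foot is raised and the area around it is free. I now turn these corners into poses.

```bash
python3 - <<'E'
from h import *
L=lambda u,v:(150+(u+.5)/5-.5,165+(v+.5)/5-.5)
Rr=lambda u,v:(310+(u-450+.5)/5-.5,190+(v+.5)/5-.5)
S=lambda u,v:(195+(u+.5)/4-.5,160+(v+.5)/4-.5)
ang=lambda d:np.degrees(np.arctan2(d[1],d[0])).round(1)
B=np.array([onz("top",L(*p),.012)[:2] for p in [(147,33),(415,72),(372,335),(97,297)]])
ex=(B[0]-B[3]+B[1]-B[2]); ey=(B[0]-B[1]+B[3]-B[2])
print("base",B.round(4).tolist(),np.linalg.norm(ex)/2,np.linalg.norm(ey)/2,ang(ex),ang(ey)-90)
th=np.radians((ang(ex)+ang(ey)-90)/2); uy=np.array([-np.sin(th),np.cos(th)]); ux=np.array([np.cos(th),np.sin(th)])
axis=B.mean(0)-uy*.0325; print("gauge origin",axis.round(4),"th",np.degrees(th))
# scene base corners
Bs=np.array([onz("scene",S(*p),.012)[:2] for p in [(465,438),(655,556),(758,400),(582,297)]]); print("scene base",Bs.round(4).tolist(), (Bs.mean(0)-uy*.0325).round(4))
# slab
for P in ([(645,68),(682,66),(718,283),(683,290)],):
    G=np.array([onz("top",Rr(*p),.072)[:2] for p in P]); e=(G[0]+G[1]-G[2]-G[3])/2
    print("green",G.mean(0).round(4),np.linalg.norm(e),ang(e),"width",np.linalg.norm(G[0]-G[1]))
Bk=np.array([onz("top",Rr(*p),.012)[:2] for p in [(497,88),(790,43),(540,340)]]); print("rack edges",ang(Bk[0]-Bk[2]),ang(Bk[0]-Bk[1]),np.linalg.norm(Bk[0]-Bk[2]),np.linalg.norm(Bk[0]-Bk[1]))
band=[onz("top",Rr(678,172),.072), onz("scene",S(155,88),.072)]; print("band",np.round(band,4))
# knob top by two views
def tri(a,b):
    o1,d1=ray("top",a);o2,d2=ray("scene",b); s=np.linalg.lstsq(np.c_[d1,-d2],o2-o1,rcond=None)[0]
    p,q=o1+d1*s[0],o2+d2*s[1]; return (p+q)/2,np.linalg.norm(p-q)
print("knobtop",tri(L(264,121),S(610,262)))
print("foot", [onz("scene",S(593,340),z).round(4) for z in (.08,.1,.12)])
for z in (.18,.2,.22): print(z,onz("top",L(264,121),z).round(4))
M=np.array([onz("scene",S(*p),.004)[:2] for p in [(248,286),(355,131),(521,202),(425,365)]]); print("mat",M.mean(0))
E
```

```text
base [[0.7023, 0.309], [0.6726, 0.1288], [0.4949, 0.1564], [0.5228, 0.3377]] 0.18081326074705448 0.1830243330122721 -9.0 -9.099999999999994
gauge origin [0.593  0.2009] th -9.049999999999997
scene base [[0.6746, 0.1304], [0.7028, 0.3087], [0.527, 0.3357], [0.4971, 0.1633]] [0.5953 0.2024]
green [ 0.5011 -0.2685] 0.14256948271842784 7.0 width 0.02374840774643445
rack edges 7.8 98.0 0.16887951593094552 0.19731039641863032
band [[ 0.5035 -0.2662  0.072 ]
 [ 0.503  -0.2662  0.072 ]]
knobtop (array([0.5935137 , 0.2005049 , 0.20608174]), np.float64(0.0024426446240392837))
foot [array([0.5806, 0.1977, 0.08  ]), array([0.5941, 0.2003, 0.1   ]), array([0.6075, 0.2029, 0.12  ])]
0.18 [0.5995 0.2054 0.18  ]
0.2 [0.5947 0.2026 0.2   ]
0.22 [0.5898 0.1997 0.22  ]
mat [ 0.51698565 -0.01790842]
```

Measured poses, in metres:
- **Green slab:** centre (0.503, -0.2665), yaw about 7.7°.
- **Gauge axis:** (0.594, 0.201), yaw -9°.
- **Mat:** centre (0.517, -0.018).
- **Knob top:** z about 0.206.

First I go above the slab, with the fingers only partly open so they clear the neighbouring slabs.

```bash
python3 -m inch '[[44,33,35,0,0,0,-2],[44,33,35,0,0,0,-2],[44,33,35,0,0,0,-2],[44,33,36,0,0,0,-2],[44,33,36,0,0,0,-2],[44,33,36,0,0,0,-2],[44,34,36,0,0,0,-2],[44,34,35,0,0,0,-1.6],[44,0,0,-20,0,0,0],[44,0,0,0,0,0,0]]'; cat > w.py <<'E'
from h import *
import sys
s=bot.get_state(); c=viewer.get_calibration("wrist"); im=viewer.snapshot("wrist"); cv2.imwrite(f"pics/{sys.argv[1]}.png",im[:,:,::-1])
print(s["tool_pos"].round(4),s["eef_rot"].round(3),s["force"].round(2),s["grip_width"].round(4),s["time_s"],s["joints"].round(2))
np.savez("pics/%s.npz"%sys.argv[1],**c)
E
python3 w.py w1
```

```text
time_s: 1.35
tool_pos: [0.5019, -0.2662, 0.1958]
eef_rot: [-1.574, -0.004, -3.006]
force: [-0.1, -0.5, -1.0]
grip_width: 0.0438Traceback (most recent call last):
  File "w.py", line 4, in <module>
    print(s["tool_pos"].round(4),s["eef_rot"].round(3),s["force"].round(2),s["grip_width"].round(4),s["time_s"],s["joints"].round(2))
                                                                           ^^^^^^^^^^^^^^^^^^^^^
AttributeError: 'float' object has no attribute 'round'
```

View pics/w1.png

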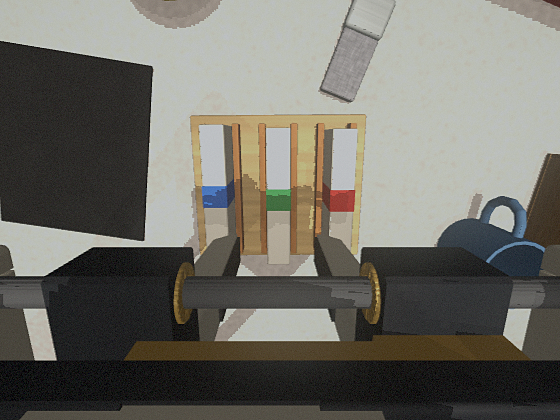

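The wrist view shows the green slab (u≈278) centred between the fingertips (238 and 315) and parallel to them, with both neighbours clear. I go down and grip.

```bash
sed -i 's/s\["grip_width"\].round(4)/s["grip_width"]/' w.py; python3 - <<'E'
from h import *
import numpy as np
c=viewer.get_calibration("wrist"); print(onz("wrist",(279,190),.072,c))
E
python3 -m inch '[[44,0,0,-30,0,0,0],[44,0,0,-30,0,0,0],[44,0,0,-30,0,0,0],[44,0,0,-30,0,0,0],[44,0,0,-20,0,0,0],[44,0,0,-12,0,0,0],[44,0,0,0,0,0,0]]' && python3 -m inch '[[0,0,0,0,0,0,0],[0,0,0,0,0,0,0],[0,0,0,0,0,0,0],[0,0,0,0,0,0,0],[0,0,0,0,0,0,0]]'
```

```text
[ 0.51503842 -0.26829088  0.072     ]
time_s: 2.28
tool_pos: [0.5029, -0.2671, 0.0462]
eef_rot: [-1.571, -0.001, -3.008]
force: [-0.8, -0.2, 0.3]
grip_width: 0.0439
time_s: 2.9
tool_pos: [0.5041, -0.2674, 0.0476]
eef_rot: [-1.57, 0.001, -3.007]
force: [-0.7, 0.7, 4.9]
grip_width: 0.0241
```

Gripped; the opening reads 24.1 mm. I lift, turn so the slab's length runs along the gauge's y axis, and carry it to the mat.

```bash
python3 -m inch '[[0,0,0,20,0,0,0],[0,0,0,40,0,0,0],[0,0,0,40,0,0,0],[0,-3,20,0,0,0,0],[0,-3,25,0,0,0,7],[0,-3,25,0,0,0,7],[0,-3,25,0,0,0,7],[0,-3,25,0,0,0,7],[0,-3,25,0,0,0,7],[0,-3,25,0,0,0,7]]' && python3 -m inch '[[0,-3,25,0,0,0,7],[0,-3,25,0,0,0,8],[0,-3,25,0,0,0,8],[0,-2,24,0,0,0,8],[0,0,0,0,0,0,7.3],[0,0,0,0,0,0,0],[0,0,0,0,0,0,0]]'; python3 w.py w2
```

```text
time_s: 4.15
tool_pos: [0.4809, -0.0951, 0.1452]
eef_rot: [-1.573, -0.001, -2.27]
force: [-0.1, -0.2, -1.0]
grip_width: 0.0235
time_s: 5.03
tool_pos: [0.4707, 0.0022, 0.146]
eef_rot: [-1.572, 0.0, -1.608]
force: [-0.1, -0.3, -2.1]
grip_width: 0.024
[0.4707 0.0022 0.146 ] [-1.572  0.    -1.608] [-0.14 -0.26 -2.06] 0.023977174509778872 5.025 [-0.1  -0.18  1.93  0.    1.4  -0.07]
```

View pics/w2.png

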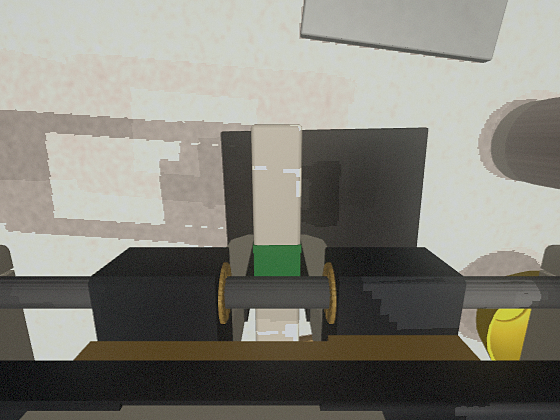

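The view shows the slab held upright by its green band (278,262) above the mat. My sums overturned it by about 7° and moved it 20 mm too far; I correct that and lower it.

```bash
python3 -m inch '[[0,4,-20,0,0,0,-6.9],[0,0,0,-30,0,0,0],[0,0,0,-30,0,0,0],[0,0,0,-25,0,0,0],[0,0,0,-12,0,0,0],[0,0,0,-3,0,0,0],[0,0,0,0,0,0,0],[0,0,0,0,0,0,0]]'; python3 -m inch '[[0,0,0,-3,0,0,0],[0,0,0,-2,0,0,0],[0,0,0,0,0,0,0],[0,0,0,0,0,0,0]]'
```

```text
time_s: 6.08
tool_pos: [0.4764, -0.0182, 0.0478]
eef_rot: [-1.569, -0.0, -1.726]
force: [-0.3, -1.4, -2.1]
grip_width: 0.0238
time_s: 6.58
tool_pos: [0.4754, -0.018, 0.0416]
eef_rot: [-1.571, -0.0, -1.726]
force: [0.9, -0.2, -1.6]
grip_width: 0.024
```

```bash
python3 -m inch '[[0,0,0,-1.5,0,0,0],[0,0,0,-1,0,0,0],[0,0,0,0,0,0,0],[0,0,0,0,0,0,0]]'; python3 -m inch '[[0,0,0,-1,0,0,0],[0,0,0,0,0,0,0],[0,0,0,0,0,0,0]]'
```

```text
time_s: 7.08
tool_pos: [0.4755, -0.0181, 0.0396]
eef_rot: [-1.571, -0.0, -1.726]
force: [-3.5, -0.7, 5.9]
grip_width: 0.0237
time_s: 7.45
tool_pos: [0.4756, -0.0181, 0.0396]
eef_rot: [-1.571, -0.0, -1.726]
force: [-8.9, 0.9, 16.2]
grip_width: 0.0233
```

It is standing on the mat (contact at 16 N). I release it, rise, go behind it, and shut the fingers for the push.

```bash
python3 -m inch '[[0,0,0,1.5,0,0,0],[50,0,0,0,0,0,0],[50,0,0,0,0,0,0],[50,0,0,0,0,0,0],[50,0,0,10,0,0,0],[50,0,0,30,0,0,0],[50,0,0,30,0,0,0],[0,-30,5,0,0,0,0],[0,-30,5,0,0,0,0],[0,0,0,0,0,0,0]]'; python3 -m inch '[[0,0,0,0,0,0,0],[0,0,0,-30,0,0,0],[0,0,0,-28,0,0,0],[0,0,0,0,0,0,0]]'; python3 w.py w3; python3 - <<'E'
from h import *
im=viewer.snapshot("scene"); cv2.imwrite("pics/s3.png",cv2.resize(im[160:300,215:415,::-1],None,fx=3,fy=3,interpolation=cv2.INTER_CUBIC))
E
```

```text
time_s: 8.7
tool_pos: [0.4144, -0.0078, 0.1101]
eef_rot: [-1.57, 0.0, -1.726]
force: [-0.3, 0.8, -0.2]
grip_width: 0.0247
time_s: 9.2
tool_pos: [0.4141, -0.0079, 0.0498]
eef_rot: [-1.575, -0.0, -1.726]
force: [-0.5, 0.3, -0.8]
grip_width: 0.0001
[ 0.4141 -0.0079  0.0498] [-1.575 -0.    -1.726] [-0.47  0.28 -0.82] 0.0001443204683737382 9.2 [-0.14 -0.23  2.16  0.    1.22  0.01]
```

View pics/s3.png

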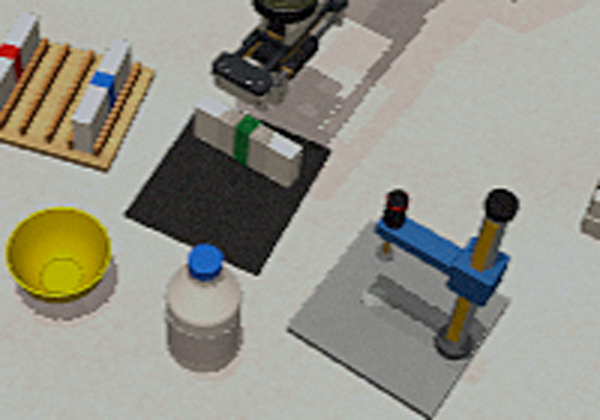

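The slab stands on the mat (band at (248,140) in the crop) with the shut fingers behind it. I push it over along its normal.

```bash
python3 -m inch '[[0,12,-2,0,0,0,0],[0,12,-2,0,0,0,0],[0,6,-1,0,0,0,0],[0,6,-1,0,0,0,0],[0,6,-1,0,0,0,0],[0,6,-1,0,0,0,0],[0,5,-1,0,0,0,0]]'; python3 -m inch '[[0,4,-0.6,0,0,0,0],[0,0,0,0,0,0,0],[0,0,0,0,0,0,0],[0,0,0,0,0,0,0]]'; python3 - <<'E'
from h import *
im=viewer.snapshot("scene"); cv2.imwrite("pics/s4f.png",im[:,:,::-1]);cv2.imwrite("pics/s4.png",cv2.resize(im[160:300,215:415,::-1],None,fx=3,fy=3,interpolation=cv2.INTER_CUBIC))
E
```

```text
time_s: 10.18
tool_pos: [0.4688, -0.0171, 0.0516]
eef_rot: [-1.571, -0.0, -1.726]
force: [-0.7, -0.1, 0.7]
grip_width: 0.0006
time_s: 10.68
tool_pos: [0.4723, -0.0176, 0.0516]
eef_rot: [-1.571, -0.0, -1.726]
force: [-0.7, 0.2, -0.5]
grip_width: 0.0006
```

View pics/s4.png

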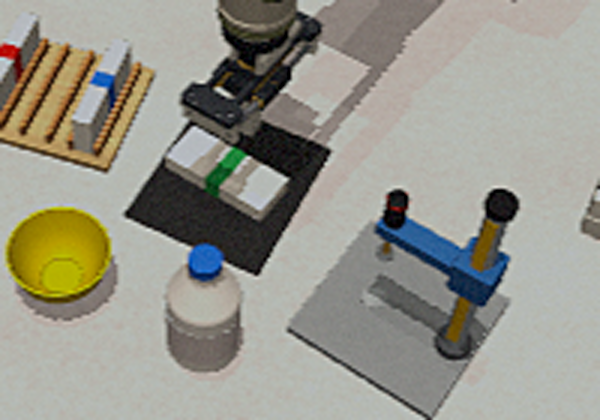

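The slab lies flat on the mat, with the band at (226,168) and its top face running from (166,158) to (288,183). I measure its pose from that, and then with the arm moved clear.

```bash
python3 -m inch '[[0,0,0,40,0,0,0],[85,10,-30,40,0,0,0],[85,20,-40,0,0,0,0],[85,20,-40,0,0,0,0],[85,0,-20,0,0,0,0],[85,0,0,0,0,0,0]]'; python3 - <<'E'
from h import *
S=lambda u,v:(215+(u+.5)/3-.5,160+(v+.5)/3-.5)
P=np.array([onz("scene",S(*p),.028)[:2] for p in [(192,128),(288,183),(262,213),(166,158)]])
print(P.round(4).tolist(),P.mean(0)); a=lambda d:np.degrees(np.arctan2(d[1],d[0]))
print(a(P[1]-P[0]),a(P[2]-P[3]),a(P[2]-P[1]),np.linalg.norm(P[1]-P[0]),np.linalg.norm(P[2]-P[1]))
for n in ("top","scene"):
    im=viewer.snapshot(n)[:,:,::-1]; cv2.imwrite(f"pics/{n}5.png",im)
    H,Sa,V=cv2.split(cv2.cvtColor(im.copy(),cv2.COLOR_BGR2HSV))
    m=((H>40)&(H<85)&(Sa>90)&(V>40)).astype(np.uint8)*255
    x0,x1=(240,330) if n=="top" else (255,340)
    mm=np.zeros_like(m); mm[180:270,x0:x1]=m[180:270,x0:x1]
    cs=cv2.findContours(mm,0,2)[0]
    if cs:
        c=max(cs,key=cv2.contourArea); r=cv2.minAreaRect(c); Q=np.array([onz(n,p,.028)[:2] for p in cv2.boxPoints(r)])
        print(n,r,Q.mean(0).round(4),a(Q[1]-Q[0]),a(Q[2]-Q[1]))
E
python3 w.py w5
```

```text
time_s: 11.48
tool_pos: [0.5218, -0.1484, 0.1312]
eef_rot: [-1.572, 0.0, -1.728]
force: [-0.2, 0.2, -0.3]
grip_width: 0.0456
[[0.4814, -0.0891], [0.5036, 0.0506], [0.5573, 0.0417], [0.5373, -0.0957]] [ 0.51990322 -0.02310276]
80.97540734770533 81.70805907819764 -9.395800317640907 0.14147649434457277 0.05449193633973358
top ((278.8799743652344, 223.83998107910156), (5.091169357299805, 18.384777069091797), 8.130102157592773) [ 0.5154 -0.0239] -8.793115231913319 -99.11938449389022
scene ((289.08111572265625, 216.4864959716797), (6.5098676681518555, 18.134632110595703), 35.53767776489258) [ 0.5218 -0.0261] 177.1555838820519 74.51407800590884
[ 0.5218 -0.1469  0.1313] [-1.572e+00  1.000e-03 -1.726e+00] [ 0.76  0.01 -0.2 ] 0.05363230085683583 11.575 [-0.37  0.03  1.75  0.    1.36 -0.21]
```

View pics/w5.png

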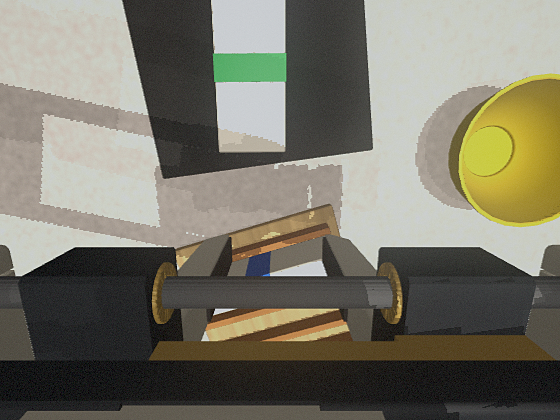

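The wrist view shows the slab flat, its band at (250,68) and its near end at (218–286,152). I use these to fix its pose.

```bash
python3 - <<'E'
from h import *
c=dict(np.load("pics/w5.npz")); f=lambda u,v:onz("wrist",(u,v),.028,c)[:2]
im=cv2.imread("pics/w5.png"); H,S,V=cv2.split(cv2.cvtColor(im,cv2.COLOR_BGR2HSV))
m=((H>40)&(H<85)&(S>90)).astype(np.uint8)*255; m[120:]=0
k=max(cv2.findContours(m,0,2)[0],key=cv2.contourArea); r=cv2.minAreaRect(k); Q=np.array([f(*p) for p in cv2.boxPoints(r)])
a=lambda d:np.degrees(np.arctan2(d[1],d[0])).round(1)
print(r,Q.mean(0).round(4),a(Q[1]-Q[0]),a(Q[2]-Q[1]))
e1,e2=f(218,152),f(286,151); mid=(e1+e2)/2; print("end",e1,e2,mid,np.linalg.norm(e1-e2))
print("axis angle", a(Q.mean(0)-mid),np.linalg.norm(Q.mean(0)-mid), a(f(286,20)-f(286,140)), a(f(213,20)-f(217,140)))
ctr=Q.mean(0); u=np.array([np.cos(np.radians(81)),np.sin(np.radians(81))])
for C in (ctr,mid+.07*u): print("TCP target d=43",C-.043*u)
E
```

```text
((249.5, 67.0), (28.0, 73.0), 90.0) [ 0.5182 -0.0244] -8.9 -98.5
end [ 0.47800104 -0.08883412] [ 0.53815151 -0.09738266] [ 0.50807628 -0.09310839] 0.06075489473495584
axis angle 81.7 0.0694545039282501 81.5 80.3
TCP target d=43 [ 0.51142406 -0.06685902]
TCP target d=43 [ 0.51230001 -0.0664408 ]
```

All the views agree on a centre of about (0.518, -0.024) and an axis of 81°. I tilt the tool 15° away from the slab's middle and take it by its -y end.

```bash
python3 -m inch '[[85,-5,40,-20,7.4,-1.2,0],[85,-5,40,-20,7.4,-1.2,0],[85,0,0,-30,0,0,0],[85,0,0,-25,0,0,0],[85,0,0,-15,0,0,0],[85,0,0,0,0,0,0],[85,0,0,0,0,0,0]]'
```

```text
time_s: 12.5
tool_pos: [0.5132, -0.0676, 0.0227]
eef_rot: [-1.568, 0.261, -1.725]
force: [-0.6, -1.1, -0.1]
grip_width: 0.0849
```

```bash
python3 -m inch '[[85,0,0,-8,0,0,0],[85,0,0,-6,0,0,0],[85,0,0,0,0,0,0],[85,0,0,0,0,0,0]]' && python3 -m inch '[[0,0,0,0,0,0,0],[0,0,0,0,0,0,0],[0,0,0,0,0,0,0],[0,0,0,0,0,0,0],[0,0,0,0,0,0,0]]'
```

```text
time_s: 13.0
tool_pos: [0.5124, -0.0676, 0.0076]
eef_rot: [-1.569, 0.262, -1.726]
force: [-0.9, -0.8, 0.9]
grip_width: 0.0849
time_s: 13.62
tool_pos: [0.5124, -0.0676, 0.0077]
eef_rot: [-1.569, 0.262, -1.726]
force: [-1.6, -0.5, 2.4]
grip_width: 0.0596
```

Gripped at 59.6 mm across the slab's width. I lift it and check the grip, and also find where the jug stands relative to the path.

```bash
python3 -m inch '[[0,0,0,6,0,0,0],[0,0,0,14,0,0,0],[0,0,0,15,0,0,0],[0,0,0,10,0,0,0],[0,0,0,0,0,0,0]]'; python3 - <<'E'
from h import *
im=viewer.snapshot("scene")[:,:,::-1]; cv2.imwrite("pics/s6.png",cv2.resize(im[160:300,215:415],None,fx=3,fy=3,interpolation=cv2.INTER_CUBIC))
t=cv2.imread("pics/top0.png"); 
def blue(im,x0,y0,x1,y1):
    H,S,V=cv2.split(cv2.cvtColor(im.copy(),cv2.COLOR_BGR2HSV)); m=((H>100)&(H<130)&(S>120)).astype(np.uint8)
    M=cv2.moments(m[y0:y1,x0:x1],True); return (M["m10"]/M["m00"]+x0,M["m01"]/M["m00"]+y0)
a=blue(t,240,135,270,165); b=blue(cv2.imread("pics/scene0.png"),270,235,300,255)
o1,d1=ray("top",a);o2,d2=ray("scene",b); s=np.linalg.lstsq(np.c_[d1,-d2],o2-o1,rcond=None)[0]
print("jug cap",a,b,o1+d1*s[0],o2+d2*s[1])
E
```

```text
time_s: 14.25
tool_pos: [0.5135, -0.0681, 0.0541]
eef_rot: [-1.567, 0.261, -1.725]
force: [0.8, -0.7, -2.2]
grip_width: 0.0599
jug cap (253.39285714285714, 148.60714285714286) (283.1512605042017, 246.65546218487395) [0.72832231 0.05155756 0.16623402] [0.72832659 0.05154557 0.16623485]
```

View pics/s6.png

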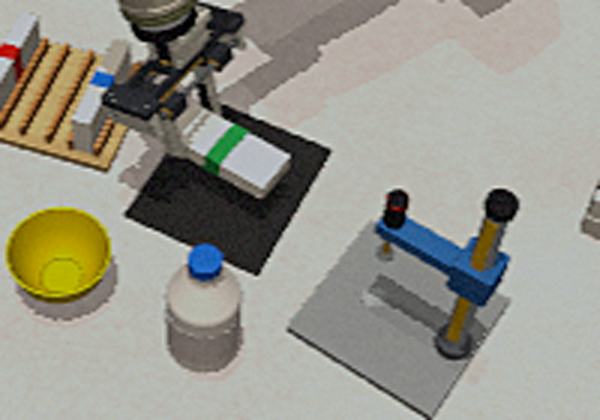

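The slab is held level over the mat. The jug is at (0.728, 0.052), about 13 mm clear of the gripper's body at the goal, so I go along y first and x last.

```bash
python3 -m inch '[[0,5,20,0,0,0,0],[0,5,30,0,0,0,0],[0,5,35,0,0,0,0],[0,5,35,0,0,0,0],[0,5,35,0,0,0,0],[0,5,35,0,0,0,0],[0,15,25,0,0,0,0],[0,15,14,0,0,0,0],[0,0,0,0,0,0,0],[0,0,0,0,0,0,0]]'
```

```text
time_s: 15.55
tool_pos: [0.5714, 0.1609, 0.0518]
eef_rot: [-1.571, 0.261, -1.726]
force: [-0.4, -0.5, -2.4]
grip_width: 0.0598
```

```bash
python3 -m inch '[[0,8,0,0,0,0,0],[0,8,0,0,0,0,0],[0,0,0,-15,0,0,0],[0,0,0,-10,0,0,0],[0,0,0,-5,0,0,0],[0,0,0,0,0,0,0],[0,0,0,0,0,0,0]]'; python3 -m inch '[[0,0,0,-3,0,0,0],[0,0,0,-1.5,0,0,0],[0,0,0,0,0,0,0],[0,0,0,0,0,0,0]]'; python3 w.py w7; python3 - <<'E'
from h import *
im=viewer.snapshot("scene")[:,:,::-1]; im2=cv2.imread("pics/w7.png")
cv2.imwrite("pics/s7.png",cv2.resize(im[170:300,290:400],None,fx=4,fy=4,interpolation=cv2.INTER_CUBIC))
E
```

```text
time_s: 16.42
tool_pos: [0.5886, 0.1614, 0.023]
eef_rot: [-1.569, 0.262, -1.726]
force: [-0.7, 0.1, -2.3]
grip_width: 0.0599
time_s: 16.92
tool_pos: [0.5885, 0.1614, 0.0182]
eef_rot: [-1.569, 0.262, -1.726]
force: [-0.3, -0.1, -2.9]
grip_width: 0.0599
[0.5885 0.1614 0.0182] [-1.569  0.262 -1.726] [-0.3  -0.12 -2.87] 0.05988440845803771 16.925 [0.02 0.27 1.74 0.29 1.1  0.05]
```

View pics/s7.png

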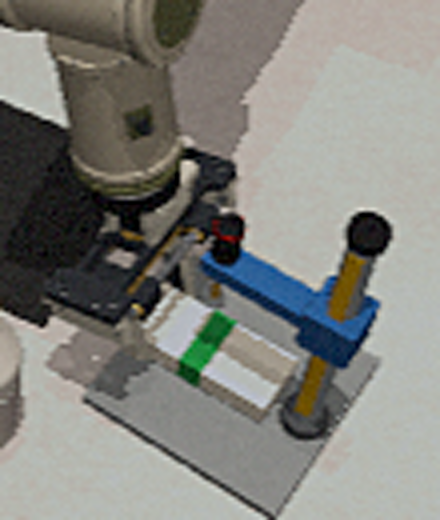

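The slab hovers over the base with its band (207,347) in front of the foot (215,290) and nothing touching the arm or the column. I set it down.

```bash
python3 -m inch '[[0,0,0,-1.5,0,0,0],[0,0,0,-1,0,0,0],[0,0,0,0,0,0,0],[0,0,0,0,0,0,0]]'; python3 -m inch '[[0,0,0,-1,0,0,0],[0,0,0,0,0,0,0],[0,0,0,0,0,0,0]]'
```

```text
time_s: 17.52
tool_pos: [0.5885, 0.1614, 0.0158]
eef_rot: [-1.569, 0.262, -1.726]
force: [-1.4, -0.3, 0.1]
grip_width: 0.0599
time_s: 17.9
tool_pos: [0.5886, 0.1614, 0.0157]
eef_rot: [-1.569, 0.262, -1.725]
force: [-5.6, -1.6, 8.1]
grip_width: 0.0601
```

```bash
python3 -m inch '[[0,0,0,0.8,0,0,0],[78,0,0,0,0,0,0],[78,0,0,0,0,0,0],[78,0,0,0,0,0,0],[78,0,0,0,0,0,0],[78,-1,-3,6,0,0,0],[78,-3,-15,15,0,0,0],[78,-5,-30,20,0,0,0],[78,-6,-35,40,0,0,0],[78,0,-20,40,0,0,0]]'; python3 -m inch '[[0,0,0,40,-7.4,1.2,0],[0,0,0,40,-7.4,1.2,0],[0,0,0,0,0,0,0],[0,0,0,0,0,0,0]]'; python3 - <<'E'
from h import *
a=lambda d:np.degrees(np.arctan2(d[1],d[0])).round(1)
for n in ("top","scene"):
    im=viewer.snapshot(n)[:,:,::-1].copy(); cv2.imwrite(f"pics/{n}8.png",im)
    H,S,V=cv2.split(cv2.cvtColor(im,cv2.COLOR_BGR2HSV)); m=((H>40)&(H<85)&(S>90)).astype(np.uint8)*255
    x0,y0,x1,y1=(170,165,235,230) if n=="top" else (300,220,390,300)
    q=np.zeros_like(m); q[y0:y1,x0:x1]=m[y0:y1,x0:x1]
    for k in cv2.findContours(q,0,2)[0]:
        if cv2.contourArea(k)>5:
            r=cv2.minAreaRect(k); Q=np.array([onz(n,p,.036)[:2] for p in cv2.boxPoints(r)]); print(n,np.round(r[0],1),r[1],Q.mean(0).round(4),a(Q[1]-Q[0]),a(Q[2]-Q[1]))
t=cv2.imread("pics/top8.png"); s=cv2.imread("pics/scene8.png")
f=lambda i:cv2.resize(i,(390,390),interpolation=cv2.INTER_CUBIC)
cv2.imwrite("pics/c8.png",np.hstack([f(t[160:245,155:240]),f(s[190:300,290:400])]))
E
python3 w.py w8
```

```text
time_s: 19.15
tool_pos: [0.5728, 0.0559, 0.1386]
eef_rot: [-1.569, 0.261, -1.727]
force: [0.8, -0.5, -0.3]
grip_width: 0.0778
time_s: 19.65
tool_pos: [0.5731, 0.0581, 0.2167]
eef_rot: [-1.571, 0.001, -1.726]
force: [-0.5, 0.4, -0.2]
grip_width: 0.0421
top [207.  204.5] (11.0, 4.0) [0.5815 0.2102] -90.9 -179.3
scene [340.4 256.5] (6.909680366516113, 18.626094818115234) [0.5983 0.2021] 174.8 77.9
[0.5724 0.0575 0.2149] [-1.573  0.    -1.727] [ 0.07  0.38 -0.05] 0.03447746615749718 19.75 [0.01 0.07 1.56 0.   1.51 0.17]
```

By the band in the scene view, the slab's centre is at about (0.595, 0.203), under the foot as planned. Now the shut fingers go over the knob.

```bash
python3 -m inch '[[0,0,0,30,0,0,0],[0,5,35,0,0,0,0],[0,5,36,0,0,0,0],[0,5,36,0,0,0,0],[0,6,36,0,0,0,0],[0,0,0,-10,0,0,0],[0,0,0,0,0,0,0],[0,0,0,0,0,0,0]]'; python3 -m inch '[[0,0,0,-10,0,0,0],[0,0,0,-6,0,0,0],[0,0,0,0,0,0,0],[0,0,0,0,0,0,0]]'; python3 w.py w9
python3 - <<'E'
from h import *
s=viewer.snapshot("scene")[:,:,::-1]; t=viewer.snapshot("top")[:,:,::-1]; w=cv2.imread("pics/w9.png")
cv2.imwrite("pics/c9.png",np.hstack([cv2.resize(s[190:300,300:400],(480,528),interpolation=cv2.INTER_CUBIC)]))
E
```

```text
time_s: 20.8
tool_pos: [0.5942, 0.1999, 0.2359]
eef_rot: [-1.572, -0.001, -1.727]
force: [-0.0, 0.3, -0.4]
grip_width: 0.0003
time_s: 21.3
tool_pos: [0.5944, 0.2013, 0.2205]
eef_rot: [-1.571, -0.0, -1.726]
force: [-0.2, -0.2, 0.7]
grip_width: 0.0007
[0.5944 0.2013 0.2205] [-1.571 -0.    -1.726] [-0.2  -0.18  0.72] 0.0007280247603363363 21.3 [ 0.24  0.2   1.4  -0.    1.53  0.4 ]
```

View pics/c9.png

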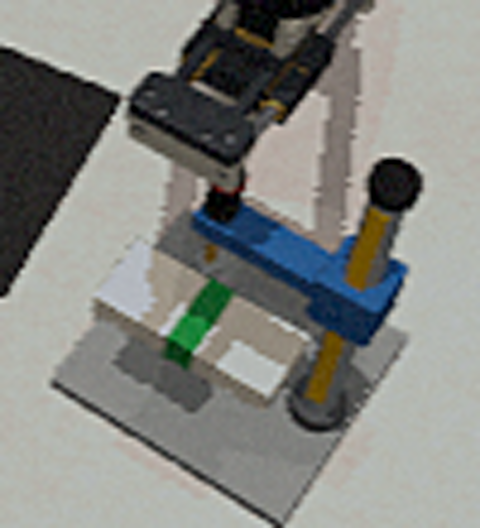

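The slab lies flat with the band (200,320) below the arm and foot, and the fingers are above the knob. I feel for the knob's top.

```bash
python3 -m inch '[[0,0,0,-4,0,0,0],[0,0,0,-3,0,0,0],[0,0,0,-2,0,0,0],[0,0,0,0,0,0,0],[0,0,0,0,0,0,0]]'; python3 -m inch '[[0,0,0,-2,0,0,0],[0,0,0,-2,0,0,0],[0,0,0,0,0,0,0],[0,0,0,0,0,0,0]]';  python3 -m inch '[[0,0,0,-2,0,0,0],[0,0,0,-2,0,0,0],[0,0,0,0,0,0,0],[0,0,0,0,0,0,0]]'
```

```text
time_s: 22.08
tool_pos: [0.5944, 0.2014, 0.2115]
eef_rot: [-1.571, 0.0, -1.726]
force: [0.8, -0.1, -0.3]
grip_width: 0.0004
time_s: 22.58
tool_pos: [0.5944, 0.2014, 0.2074]
eef_rot: [-1.571, -0.0, -1.726]
force: [-0.1, -0.5, -0.2]
grip_width: 0.0008
time_s: 23.08
tool_pos: [0.5945, 0.2014, 0.2038]
eef_rot: [-1.57, 0.0, -1.726]
force: [-1.7, -0.3, 3.9]
grip_width: 0.0005
```

Contact at TCP z≈0.204, so the carriage stands at about 89 mm. I push down to z≈0.148 in small rows; the foot should reach the slab at about 0.139.

```bash
python3 -m inch '[[0,0,0,-3,0,0,0],[0,0,0,-5,0,0,0],[0,0,0,-5,0,0,0],[0,0,0,-5,0,0,0],[0,0,0,-5,0,0,0],[0,0,0,-5,0,0,0],[0,0,0,-3,0,0,0],[0,0,0,0,0,0,0],[0,0,0,0,0,0,0]]'; python3 -m inch '[[0,0,0,-4,0,0,0],[0,0,0,-5,0,0,0],[0,0,0,-5,0,0,0],[0,0,0,-5,0,0,0],[0,0,0,-3,0,0,0],[0,0,0,-2,0,0,0],[0,0,0,0,0,0,0],[0,0,0,0,0,0,0]]'
```

```text
time_s: 24.2
tool_pos: [0.5945, 0.2014, 0.173]
eef_rot: [-1.57, 0.0, -1.726]
force: [-2.5, -0.6, 5.0]
grip_width: 0.0005
time_s: 25.2
tool_pos: [0.5946, 0.2014, 0.1492]
eef_rot: [-1.57, 0.0, -1.726]
force: [-3.0, -1.3, 6.2]
grip_width: 0.0007
```

```bash
for i in 1; do :; done; python3 -m inch '[[0,0,0,-2,0,0,0],[0,0,0,-2,0,0,0],[0,0,0,-2,0,0,0],[0,0,0,0,0,0,0]]'; python3 -m inch '[[0,0,0,-1,0,0,0],[0,0,0,-1,0,0,0]]';python3 -m inch '[[0,0,0,-1,0,0,0],[0,0,0,-1,0,0,0]]'; python3 -m inch '[[0,0,0,-1,0,0,0],[0,0,0,-1,0,0,0]]'
```

```text
time_s: 25.7
tool_pos: [0.5946, 0.2014, 0.1433]
eef_rot: [-1.57, 0.0, -1.726]
force: [-3.4, -0.3, 6.8]
grip_width: 0.0002
time_s: 25.95
tool_pos: [0.5946, 0.2014, 0.1416]
eef_rot: [-1.57, 0.0, -1.726]
force: [-4.4, -0.8, 8.9]
grip_width: 0.0002
time_s: 26.2
tool_pos: [0.5946, 0.2014, 0.1396]
eef_rot: [-1.57, 0.0, -1.726]
force: [-4.3, -1.3, 9.8]
grip_width: 0.0004
time_s: 26.45
tool_pos: [0.5946, 0.2014, 0.1378]
eef_rot: [-1.57, 0.0, -1.726]
force: [-6.4, -1.1, 11.5]
grip_width: 0.0006
```

The force rises from about 9.5 to 11.5 N, so the foot touched at about z = 0.139–0.1395. I go on in 1 mm steps.

```bash
python3 -m inch '[[0,0,0,-1,0,0,0],[0,0,0,-1,0,0,0]]'; python3 -m inch '[[0,0,0,-1,0,0,0]]'; python3 -m inch '[[0,0,0,0,0,0,0],[0,0,0,0,0,0,0]]'; python3 - <<'E'
from h import *
s=viewer.snapshot("scene")[:,:,::-1]; cv2.imwrite("pics/s10.png",s)
E
```

```text
time_s: 26.7
tool_pos: [0.5946, 0.2014, 0.1361]
eef_rot: [-1.57, 0.0, -1.726]
force: [-6.3, -1.6, 13.5]
grip_width: 0.0006
time_s: 26.82
tool_pos: [0.5946, 0.2014, 0.1352]
eef_rot: [-1.57, 0.0, -1.726]
force: [-6.5, -2.3, 13.0]
grip_width: 0.0006
time_s: 27.08
tool_pos: [0.5946, 0.2014, 0.135]
eef_rot: [-1.57, 0.0, -1.726]
force: [-6.0, -0.7, 11.4]
grip_width: 0.0005
```

By position the foot is pushed in 4–4.5 mm, and by the force rise (about 4 N at 0.8 N/mm) about 5 mm. Both are close to half, so I withdraw straight up and check.

```bash
python3 -m inch '[[0,0,0,3,0,0,0],[0,0,0,15,0,0,0],[0,0,0,40,0,0,0],[0,0,0,50,0,0,0],[0,-6,-40,40,0,0,0],[0,-6,-50,0,0,0,0],[0,-6,-50,0,0,0,0],[0,0,0,0,0,0,0],[0,0,0,0,0,0,0]]'; python3 - <<'E'
from h import *
P={}
for n in ("scene","top"):
    im=viewer.snapshot(n)[:,:,::-1].copy(); cv2.imwrite(f"pics/{n}11.png",im)
    H,S,V=cv2.split(cv2.cvtColor(im,cv2.COLOR_BGR2HSV))
    x0,y0,x1,y1=(300,190,400,300) if n=="scene" else (160,165,235,230)
    sub=lambda m:m[y0:y1,x0:x1].astype(np.uint8)
    g=sub((H>40)&(H<85)&(S>90)); r=sub(((H<8)|(H>172))&(S>110)); d=sub((V<60))
    for nm,m in (("green",g),("red mark",r),("blue arm",sub((H>100)&(H<130)&(S>120)))):
        M=cv2.moments(m,True)
        if M["m00"]: print(n,nm,M["m00"],np.round([M["m10"]/M["m00"]+x0,M["m01"]/M["m00"]+y0],2))
# compare with the pose before pressing (scene8), carriage motion
im=cv2.imread("pics/scene8.png"); H,S,V=cv2.split(cv2.cvtColor(im,cv2.COLOR_BGR2HSV))
for nm,mm in (("red",((H<8)|(H>172))&(S>110)),("green",(H>40)&(H<85)&(S>90))):
    M=cv2.moments(mm[190:300,300:400].astype(np.uint8),True); print("before",nm,M["m00"],np.round([M["m10"]/M["m00"]+300,M["m01"]/M["m00"]+190],2))
print("knob top proj at z .206/.140/.137/.134/.131",proj("scene",[[.5944,.2012,z] for z in (.204,.14,.137,.134,.131)]).round(2).tolist())
E
```

```text
time_s: 28.25
tool_pos: [0.5766, 0.0615, 0.282]
eef_rot: [-1.57, 0.001, -1.727]
force: [-0.2, -0.2, -0.8]
grip_width: 0.0001
scene green 92.0 [335.52 249.58]
scene red mark 26.0 [338.23 237.23]
scene blue arm 444.0 [359.35 256.68]
top green 2.0 [205.  208.5]
top blue arm 189.0 [189.59 194.13]
before red 25.0 [345.6  228.84]
before green 148.0 [335.64 249.27]
knob top proj at z .206/.140/.137/.134/.131 [[347.54, 225.87], [344.74, 237.81], [344.62, 238.34], [344.49, 238.88], [344.37, 239.41]]
```

The green band hasn't moved, but the red mark shifted differently from a straight drop. I check that in numbers, as I have no views left.

```bash
python3 - <<'E'
from h import *
def cl(f,nm,fn,roi):
    im=cv2.imread(f); H,S,V=[c.astype(int) for c in cv2.split(cv2.cvtColor(im,cv2.COLOR_BGR2HSV))]; x0,y0,x1,y1=roi
    m=fn(H,S,V)[y0:y1,x0:x1].astype(np.uint8); n,_,st,ce=cv2.connectedComponentsWithStats(m)
    print(f,nm,[(int(st[i][4]),st[i][:4].tolist(),(ce[i]+[x0,y0]).round(1).tolist()) for i in range(1,n) if st[i][4]>5])
red=lambda H,S,V:((H<8)|(H>172))&(S>110); blue=lambda H,S,V:(H>100)&(H<130)&(S>120); dark=lambda H,S,V:V<45
yel=lambda H,S,V:(H>15)&(H<30)&(S>150)
R=(310,200,400,290); T=(155,160,235,230)
for f in ("pics/scene0.png","pics/scene8.png","pics/scene11.png"):
    cl(f,"red",red,R);cl(f,"blue",blue,R);cl(f,"dark",dark,R)
for f in ("pics/top0.png","pics/top8.png","pics/top11.png"): cl(f,"blue",blue,T);cl(f,"dark",dark,T)
# projected expectation of arm-top points at old/new carriage height
for c in (.089,.020): print(c,proj("scene",[[.5944,.2012,c+.115],[.5944,.2012,c+.075]]).round(1).tolist(),proj("top",[[.5944,.2012,c+.115],[.61,.3,c+.066]]).round(1).tolist())
E
```

```text
pics/scene0.png red [(16, [34, 25, 7, 7], [346.6, 228.6])]
pics/scene0.png blue [(461, [31, 32, 44, 30], [363.7, 246.0])]
pics/scene0.png dark [(236, [0, 4, 15, 31], [314.7, 216.3]), (97, [67, 23, 11, 11], [381.6, 228.1]), (68, [33, 24, 8, 12], [346.5, 229.5]), (17, [51, 75, 11, 5], [366.2, 277.6])]
pics/scene8.png red [(16, [34, 25, 7, 6], [346.6, 228.6])]
pics/scene8.png blue [(459, [31, 32, 44, 30], [363.6, 246.0])]
pics/scene8.png dark [(242, [0, 4, 15, 31], [314.7, 216.4]), (96, [67, 23, 11, 11], [381.6, 228.1]), (67, [33, 24, 8, 12], [346.5, 229.6]), (19, [50, 75, 12, 5], [365.8, 277.4])]
pics/scene11.png red [(12, [31, 38, 7, 5], [343.3, 240.8])]
pics/scene11.png blue [(430, [28, 44, 42, 30], [359.9, 257.7])]
pics/scene11.png dark [(240, [0, 4, 15, 31], [314.6, 216.5]), (95, [67, 23, 11, 11], [381.6, 228.1]), (30, [31, 36, 7, 6], [344.2, 238.7]), (32, [30, 42, 7, 6], [342.9, 244.7]), (19, [50, 74, 12, 6], [366.5, 277.3])]
pics/top0.png blue [(38, [19, 21, 5, 13], [176.3, 186.0]), (159, [24, 25, 22, 11], [188.9, 189.9])]
pics/top0.png dark []
pics/top8.png blue [(39, [19, 21, 5, 13], [176.2, 186.3]), (158, [24, 25, 22, 11], [189.0, 189.8])]
pics/top8.png dark []
pics/top11.png blue [(40, [23, 26, 5, 13], [180.1, 191.6]), (146, [28, 30, 21, 10], [192.6, 194.9])]
pics/top11.png dark []
0.089 [[347.5, 225.9], [345.8, 233.4]] [[202.7, 188.6], [172.8, 187.8]]
0.02 [[344.5, 238.7], [342.9, 245.7]] [[205.8, 193.8], [176.9, 192.9]]
```

The larger red cluster moved (-3.3, +12.2) px against (-3, +12.8) expected for a straight 69 mm drop. The odd centroid came from stray pixels. The arm, the slab and the column all fit, and the robot is clear, so I hand in.

```bash
python3 -c "
from cell import bot,workorder
s=bot.get_state(); print(s['time_s'],s['tool_pos'].round(3),s['force'].round(2)); print(workorder.sign_off())"
```

```text
28.35 [0.577 0.062 0.282] [-0.34  0.59  0.46]
the job is handed in; nothing more can be done
None
```

I finished the job and handed it in at 28.4 s of the 72 s; no verdict was reported. I stood the green slab on the mat, tipped it flat with shut fingers and let go. I then took it again by its -y end, laid it flat on the gauge base under the raised foot and let go, and pushed the knob down with shut fingers.

**Last checks:**
- **Foot:** it met the slab at TCP z ≈ 0.139, and I stopped at 0.135. By position it is pushed in about 4–4.5 mm; by the force rise (about 4 N) about 5 mm. The joint value itself could not be read.
- **Gauge:** after I let go, the knob sat where a straight drop of about 69 mm should leave it, to within about 1 pixel (roughly 3 mm).
- **Slab:** before pressing, its middle was about 3 mm from the foot's axis. The visible part of the band stayed within half a pixel through the pressing. The top view could not confirm this, because the arm hides most of the band.
- **Bystanders:** I saw no contact with the other slabs, jug or bowl during the moves. I did not measure their positions again at the end.

**What disagreed:** I overturned the slab by 7° and carried it 20 mm too far on the way to the mat, and corrected both before setting it down. The red knob mark first seemed to have moved wrongly; that came from stray pixels.

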